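# Zero the battery charger's voltmeter

## Robot

A 6-joint arm with a two-finger parallel gripper is mounted at the origin on the work surface. World frame = base frame: x ahead of the robot, y to its left, z up, the work surface at z = 0. Lengths are in mm, angles in rad, forces in N, time in s.
With the tool pointing down it reaches from about 350 to 975 mm from the base axis. Payload 7.1 kg.
Tool frame: the origin (TCP) lies midway between the tips of the shut fingers; the grasp point (between the pads) lies ctrl.tcp_to_grasp behind it (ctrl.tcp_to_grasp is the distance from the TCP to the grasp point, in mm); z points along the fingers, y is the direction in which the jaws open and shut (so a half turn about z gives the same grasp; the last joint's range is limited). The gripper opens to 88 mm and grips with 3 to 60 N. Pads are 20 mm wide; open, the fingers measure 115 mm over their backs; the gripper's body (75 mm by 178 mm) begins 61 mm behind the grasp point.
Start: joints at [1.15, 0.423, 1.63, -0, 1.089, -0.019], TCP at [244.39, 575.22, 222.675] pointing down, gripper open.
Joint ranges: [-3, 3], [-0.9, 2.11], [0.09, 2.58], [-1.31, 4.45], [0.11, 2.69], [-2.54, 2.54]. Speed limits (rad/s): [2.39, 2.39, 3.01, 3.14, 3.14, 3.14].

## Interface

Orientations are given as a rotation vector (axis times angle).
In Python, from workcell import ctrl gives the robot as it stands.
- The arm moves only by the tool play_rows, never from a script. Its argument "increments" is text: rows parted by semicolons, each of 5 numbers parted by spaces: the opening, from 0 (shut) to 1 (fully open), then the shift along the world's x, y, z in m, then the turn about the world's z in degrees. A call has 1 to 20 rows; each row shifts and turns the commanded pose from where the row before left it; what a row does not reach is not made up. A row lasts 1/10 s, in which the tool goes at most 50 mm and 8.59 degrees, less where a joint would pass 70% of its speed; a pose out of reach is approached as far as the arm can. A call is refused whole if a number of a shift passes 0.05 or a number of a turn 8.59, either way. A call with a gripper value outside its range is refused whole. The fingers move at their own pace and stop on an object; the grip force is fixed at half the most. Time passes only in rows, so rows that do not move let the fingers close. It gives the time, the measured TCP pose, the force and the opening at its end, in the units of the state.
- ctrl.get_obs(): the state, without advancing time (a new reading comes with each control period).
- ctrl.get_image(name): name is "scene" or "top"; returns a dict with "img" (384x512x3 uint8, red, green, blue), "range_z" (384x512 float32, mm along the optical axis (not along the pixel's ray), 0 where there is no reading), "vertical_fov" (degrees; the focal length in pixels is half the picture's height over the tangent of half this angle, whatever the lens; pixels are square), "cx", "cy" (the principal point, pixels), "origin" and "attitude" of the camera in the world. Camera axes: x right, y down, z forward; pixel columns grow to the right and rows downward; lengths in mm; the calibration is good to about 2 mm. A picture is of the moment at which its call begins.
- ctrl.close_job(): hands the job in, once; it reports no verdict.
The state is a dict: "t": time; "qpos": joint angles; "qvel": joint speeds; "joint_torque": joint torques, N m; "ee_pos": TCP position; "orientation": TCP orientation; "ft_force": force on the tool from outside, world axes, zero at the start; "moment": the same for the moment, N m; "width": finger opening in mm.
Only numpy, scipy, OpenCV 4.12 (cv2) and the standard library are available. Lean on these libraries where they do the work, as an engineer would, in place of code of your own. Each camera call takes 0.05 s, during which the arm holds its last target. There are 200 camera calls.

## Task

The battery charger is unplugged, but the needle of its left-hand meter does not come to rest on zero. Take the flat-handled plastic tuning tool from the pine rack, put its blade in the slotted zero screw below that meter and turn it until the needle lies on the long zero mark at the left end of the scale, then stand the tool back in the rack, home on its collar, and let go. Leave the right-hand meter's screw and the other two tools in the rack alone.

Things in the scene. Friction and masses are not known exactly. Their poses are not given: they have to be found in the camera images.
- tuner_grip (a point): tuning tool, grey plastic, 125 mm long, 35 g, standing blade down in the rack; the only one with a flat paddle handle (22 wide, 10 thick, 66 long), to be held by its broad faces. This point: on the tool's axis half-way up the handle, 93 mm above the blade's end, 34 above the collar's top, 32 below the top. z along the tool from blade to handle (up as it stands), x the handle's wide way, y its thin way
- tuner_tip (a point): middle of the tuning tool's blade end, on the tool's axis 93 mm below tuner_grip, same axes. Flat blade in line with the handle: 9 mm wide along x, 2.2 thick along y (7.6 by 1.6 at the tapered end), 8 long. Above it a round shank 7.6 thick, then a round collar 22 across, 4 thick; the collar's underside, 55 mm above the blade's end, rests on the rack
- rack: tool rack: pine block fixed on the bench, 60 mm along its x, 160 along its y (the row of holes), 66 high; origin at the centre of its underside, z up. Three upright holes 14 mm wide, 60 deep, 52 apart hold the tuning tool, a screwdriver and an awl, in an order that varies. The tuning tool's broad faces look roughly along the rack's x. The others' round handles are up to 27 thick, their tops 136 above the bench
- rack_hole0 (a point): centre of the mouth (block's top) of the hole at the rack's -y end; a tool's place
- rack_hole1 (a point): centre of the mouth of the middle hole
- rack_hole2 (a point): centre of the mouth of the hole at the rack's +y end
- driver_mid (a point): screwdriver with a round black handle in the rack, half-way up the handle; leave it alone
- awl_mid (a point): awl with a round wooden handle in the rack, half-way up the handle; leave it alone
- charger: battery charger, heavy blue steel box fixed on the bench, 215 mm deep (x), 260 wide (y), 142 high, carrying handle to 36 above its top at the back; origin at the centre of its underside. Front (-x) is a panel sloping at 35 degrees, so its outward normal leans 35 degrees from vertical towards -x. On it two equal black meters (106 by 100, 16 thick), left (+y) and right as one faces it; small controls below, 20 high
- volt_screw (a joint): turn of the left-hand meter's zero screw (rad), clockwise positive as seen facing the panel; stops at -1.7 and 1.7; stiff (0.04 N m), stays where it is left. Starts between 0.5 and 1.4; at 0 its needle is on zero
- volt_slot (a point): left-hand zero screw: white round slotted head 16 mm across, below the left meter's dial, in a black collar of bore 17 whose top is 0.5 below the head's. This point: middle of the slot's floor. z: the screw's axis, straight out of the panel; x: along the slot, turning with the screw (straight up the slope at 0). The slot crosses the whole head, 3.6 wide, 4.5 deep, mouth opened out to 6
- volt_needle (a joint): left-hand meter's needle (rad): 0 on the long zero mark at the left end of the scale, clockwise (up the scale) positive. Linked to the screw below it: it turns 0.4 rad for each rad of the screw, the same way round
- volt_needle_tip (a point): point of the left-hand needle, 49 mm from its pivot
- amp_screw (a joint): turn of the right-hand meter's zero screw (rad); like the left one, but already at zero (within 0.05)
- amp_slot (a point): right-hand zero screw, alike, 124 mm beside the left one; leave it alone
- amp_needle_tip (a point): point of the right-hand needle; it must stay where it is
There are look-alikes about, which are no part of the job. What is shaped like the rack but red is not meant. Leave any green look-alike of the part that bears tuner_grip alone.

How it is judged (in metres and radians):
On the way, in this order (a step that is already met when the one before it is completed fails the run):
1. the tuning tool's blade is down in the slot of the left-hand zero screw (z of tuner_tip in the frame of volt_slot below 0.003 m and distance between tuner_tip and volt_slot below 0.006 m and angle between the z axis of tuner_tip and the z axis of volt_slot, either way round below 0.2 rad), for 0.2 s.
2. the needle has been brought to the zero mark with the blade in the slot (all of step 1 and value of joint volt_needle between -0.06 and 0.06 rad), for 0.2 s.
At the end, for the whole second after the job is handed in: The left-hand needle is at rest within 0.06 rad (3 mm at its point) of the zero mark; the tuning tool stands upright (within 7 degrees) in a hole of the rack, its collar within 4 mm of the block's top, still and let go (value of joint volt_needle between -0.06 and 0.06 rad and z of tuner_grip in the frame of rack between 0.1 and 0.108 m and angle between tuner_grip's own z axis and vertical below 0.12 rad and (horizontal distance between tuner_grip and rack_hole0 below 0.009 m or horizontal distance between tuner_grip and rack_hole1 below 0.009 m or horizontal distance between tuner_grip and rack_hole2 below 0.009 m) and linear speed of tuner below 0.02 m/s and velocity of joint volt_screw between -0.05 and 0.05 rad/s); the robot touches nothing.
It fails at once if the right-hand meter's screw is turned (its needle's point moves more than 4 mm) (distance of amp_needle_tip from where it was at the start of the episode above 0.004 m).
It fails at once if the left-hand screw is turned with the fingers (contact force between the fingers and volt_screw above 1 N).
It fails at once if the screwdriver or the awl is knocked or lifted (moved more than 15 mm) (distance of any of driver_mid, awl_mid from where it was at the start of the episode above 0.015 m).
It also fails if it takes over 48 s, if anything falls off the work surface, if the arm or the gripper's body presses on something with over 40 N, if the wrist force passes 120 N, or if a joint passes its speed limit or range.

## Working session

There is one attempt and no reset: what is moved stays moved. The work goes in short steps, Python scripts to look and compute and a tool call to move; the robot and the scene stay as the last step left them, time stands still between calls to the robot, and variables do not carry over. Pictures are saved under pics/ and viewed, on a budget of 10 in all, crops included, one or two more only if the job needs it, and the job is handed in when it is done.

Besides the shell and the picture viewer there is one more tool, called after "Emit:" by a JSON object that holds its "method" and its "body", one argument or row to a line. play_rows: Moves the arm, as the interface text tells. Its arguments: {"type":"object","properties":{"increments":{"type":"string"}},"required":["increments"]}

```bash
mkdir -p pics
cat > h.py <<'E'
import numpy as np, cv2
from workcell import ctrl
from scipy.spatial.transform import Rotation as R
def cam(n):
    d=ctrl.get_image(n); H,W=d["img"].shape[:2]
    d["f"]=H/2/np.tan(np.radians(d["vertical_fov"])/2)
    a=np.array(d["attitude"],float)
    d["R"]=a if a.shape==(3,3) else R.from_rotvec(a).as_matrix() if a.size==3 else None
    d["o"]=np.array(d["origin"],float); return d
def cloud(d):
    v,u=np.mgrid[:d["img"].shape[0],:d["img"].shape[1]]; z=d["range_z"]
    c=np.stack([(u-d["cx"])/d["f"]*z,(v-d["cy"])/d["f"]*z,z],-1)
    return c@d["R"].T+d["o"]
def ray(d,u,v): return d["R"]@np.array([(u-d["cx"])/d["f"],(v-d["cy"])/d["f"],1])
def onz(d,u,v,z):
    r=ray(d,u,v); return d["o"]+r*(z-d["o"][2])/r[2]
def proj(d,p):
    c=d["R"].T@(np.array(p)-d["o"]); return c[0]/c[2]*d["f"]+d["cx"],c[1]/c[2]*d["f"]+d["cy"]
def save(name,im,s=1): cv2.imwrite("pics/"+name,cv2.resize(im[...,::-1],None,fx=s,fy=s,interpolation=cv2.INTER_CUBIC))
E
python3 - <<'E'
from h import *
for n in("scene","top"):
    d=cam(n); save(n+"0.png",d["img"],1.5); print(n,d["origin"],d["attitude"],d["f"],d["cx"],d["cy"])
o=ctrl.get_obs(); print(o, ctrl.tcp_to_grasp)
E
```

```text
scene [1180.8653112   293.29516334  646.76485971] [-1.23165425 -2.1206818   1.04639781] 448.44213076026693 256.95550114551673 198.94616872222846
top [ 348.75562344  -15.59341466 1032.87966097] [-2.12951871  2.13739754 -0.22395294] 365.87438260225497 256.9673696512509 194.90540737190844
{'t': 0.1, 'qpos': array([ 1.15000901e+00,  4.23791635e-01,  1.63057833e+00,  4.73309976e-07,
        1.08862412e+00, -1.90078374e-02]), 'qvel': array([ 0.00014851, -0.0033409 ,  0.00050394,  0.00013791,  0.00168247,
       -0.00017207]), 'joint_torque': array([-6.90325469e-04, -5.45611668e+01, -2.74324554e+01,  6.45644940e-02,
        1.87712983e-02,  1.71677840e-05]), 'ee_pos': array([244.18885767, 574.78520927, 221.97629692]), 'orientation': array([-6.26816457e-01, -3.07811269e+00,  2.14799350e-03]), 'ft_force': array([-0.09670666,  0.27881323, -0.39048383]), 'moment': array([-0.01278683,  0.03381079, -0.01654803]), 'width': 87.87832432448982} 18.700000000000003
```

View pics/scene0.png

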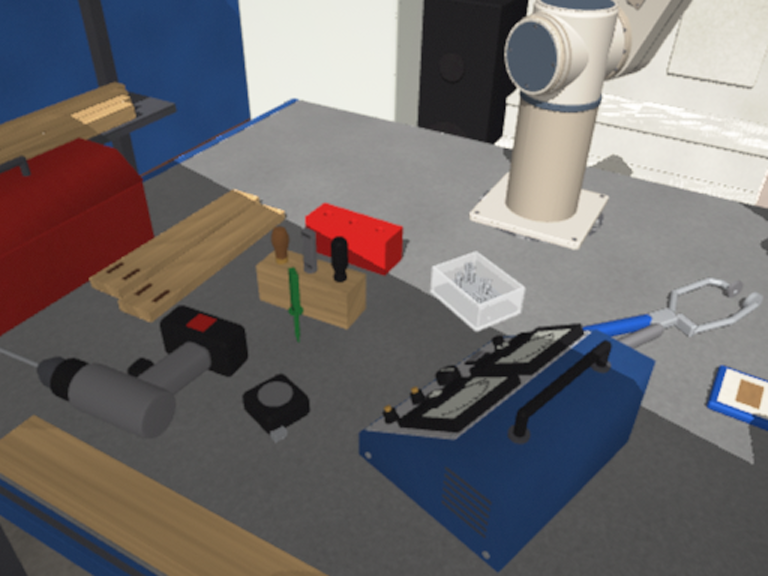

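View pics/top0.png

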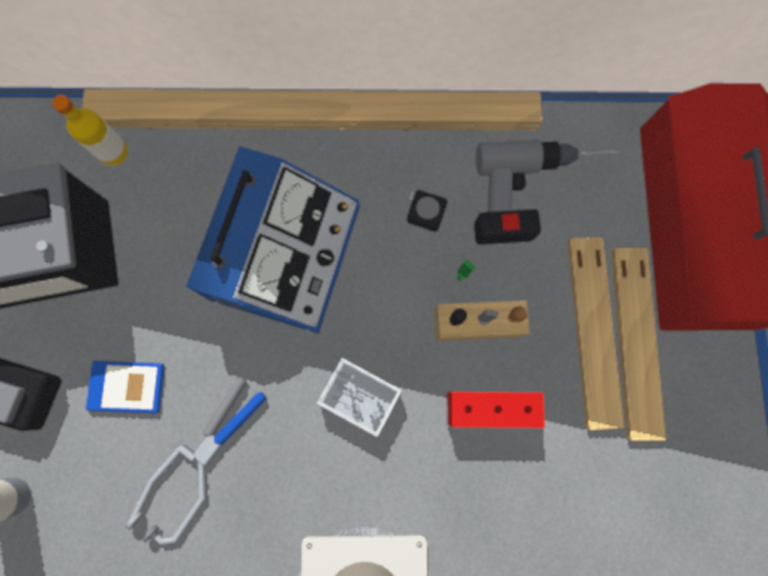

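The top view shows the rack (pine) at about (483,320) with driver, grey paddle tuner at (487,316) and awl. Decoys are the red block (497,410) and the green tool (465,270). Charger: the left-hand meter is the lower one (275,270), with its screw at about (293,280).

Run:
```python
from h import *
d=cam("top"); P=cloud(d); im=d["img"]; hsv=cv2.cvtColor(im,cv2.COLOR_RGB2HSV)
# rack top: points z 60..72 around pixel (322,213)
def box(u0,u1,v0,v1): 
    m=np.zeros(im.shape[:2],bool); m[v0:v1,u0:u1]=True; return m
rk=box(285,360,190,235)
m=rk&(abs(P[...,2]-66)<5)
pts=P[m]; r=cv2.minAreaRect(pts[:,:2].astype(np.float32)); print("rack top",r,np.median(pts[:,2]),m.sum())
for n,(u0,u1) in dict(driver=(297,315),tuner=(316,335),awl=(336,355)).items():
    mm=box(u0,u1,195,225)&(P[...,2]>90); q=P[mm]
    print(n,mm.sum(),q.min(0),q.max(0),np.median(q,0))
g=(hsv[...,0]>45)&(hsv[...,0]<80)&(hsv[...,1]>120); q=P[g]; print("green",q.min(0),q.max(0))
# tuner handle top shape
mm=box(312,338,198,222)&(P[...,2]>118); q=P[mm]; print("tuner top",mm.sum(),q.mean(0),cv2.minAreaRect(q[:,:2].astype(np.float32)))
# panel plane: pixels in grey-white panel
pn=box(160,240,105,220)&(P[...,2]>30)&(hsv[...,1]<40)&(hsv[...,2]>120)
q=P[pn]; 
for _ in range(4):
    c=q.mean(0); n=np.linalg.svd(q-c,full_matrices=False)[2][2]; n*=np.sign(n[2]); e=(q-c)@n; q=q[abs(e)<max(3,1.5*e.std())]
print("panel n",n,"tilt",np.degrees(np.arccos(n[2])),"head",np.degrees(np.arctan2(n[1],n[0])),c,len(q))
a=im[100:225,120:245]; b=im[185:240,285:360]
A=cv2.resize(a,(560,560),interpolation=cv2.INTER_CUBIC); 
s=cam("scene"); sb=s["img"][150:235,165:280]; B=cv2.resize(sb,(230*1,170),interpolation=cv2.INTER_CUBIC)
C=cv2.resize(b,(230,169),interpolation=cv2.INTER_CUBIC)
o=np.zeros((560,800,3),np.uint8); o[:,:560]=A; o[:170,565:795]=B; o[180:349,565:795]=C
save("crop1.png",o)
```

```text
rack top ((485.0813903808594, -210.60641479492188), (60.63105010986328, 161.0623779296875), 2.432579278945923) 65.98192399079909 1044
driver 99 [ 348.75562344 -168.63352285   95.39137526] [ 493.23703299  -15.59341466 1032.87966097] [ 479.94665841 -155.67505129  133.08154182]
tuner 72 [ 348.75562344 -220.51133368   90.06517782] [ 491.11707782  -15.59341466 1032.87966097] [ 482.49614167 -207.92790798  133.24229978]
awl 94 [ 348.75562344 -274.95555106   98.45657467] [ 498.41915953  -15.59341466 1032.87966097] [ 484.67558995 -258.2038694   120.20518784]
green [ 559.89692287 -185.36437145   27.05874129] [ 574.67877022 -169.49885099  128.15315831]
tuner top 51 [ 473.34716911 -194.34486374  203.65794631] ((423.0761413574219, -114.00555419921875), (19.774106979370117, 245.85133361816406), 32.46152114868164)
panel n [-0.19062731 -0.62226066  0.75924496] tilt 40.60232004407377 head -107.03225697261182 [606.18788866 116.99197183 101.25959317] 2082
```

View pics/crop1.png

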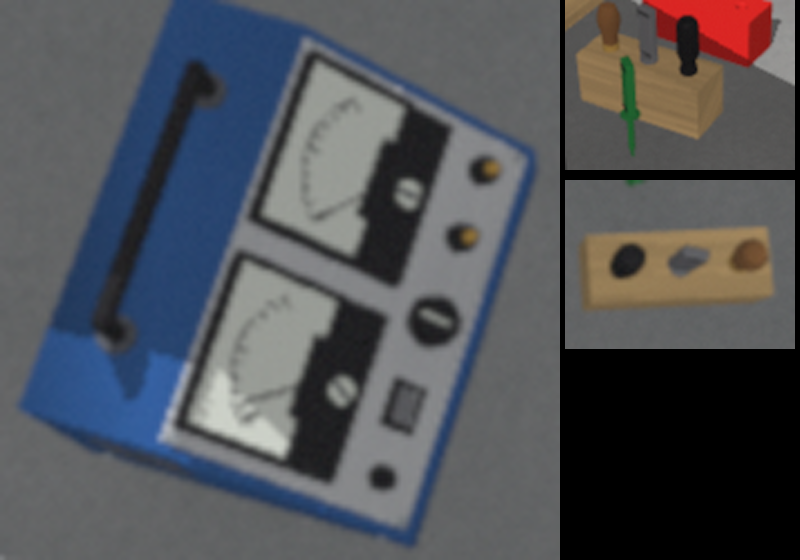

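The tuner is the grey paddle in the middle hole; the awl (brown) and driver (black) stand either side, and the green tool stands behind the rack. The left screw is at about px (196,187) and the amp screw at about (211,143).

Run:
```python
from h import *
d=cam("top"); P=cloud(d); im=d["img"]
S=[]
for u,v in((196.3,187.3),(211.1,143.3)):
    q=P[int(v)-3:int(v)+4,int(u)-3:int(u)+4].reshape(-1,3); q=q[q[:,2]<300]; S.append(np.median(q,0)); print(S[-1], P[round(v),round(u)])
dv=S[1]-S[0]; print("dist",np.linalg.norm(dv),"heading",np.degrees(np.arctan2(dv[1],dv[0])))
# charger -y dir = dv
yw=-dv/np.linalg.norm(dv); yw[2]=0; yw/=np.linalg.norm(yw); x=np.array([yw[1],-yw[0],0]); 
t=np.radians(35); n=-np.sin(t)*x+np.array([0,0,np.cos(t)]); up=np.cos(t)*x+np.array([0,0,np.sin(t)])
print("charger x",x,"heading",np.degrees(np.arctan2(x[1],x[0])))
# heights of surfaces along n relative to screw
h=(P-S[0])@n
for lab,(u,v) in dict(dialL=(175,185),panel=(213,170),blackL=(203,172)).items(): print(lab,P[v,u],h[v,u])
top=P[150,150];print("boxtop",top)
# rectified view: right=-yw, up=up, 4 px/mm about S0
k=5
V,U=np.mgrid[:600,:800]
X=S[0]+((U-400)/k)[...,None]*(-yw)+((300-V)/k)[...,None]*up
C=(X-d["o"])@d["R"]; mu=(C[...,0]/C[...,2]*d["f"]+d["cx"]).astype(np.float32); mv=(C[...,1]/C[...,2]*d["f"]+d["cy"]).astype(np.float32)
save("rect.png",cv2.remap(im,mu,mv,cv2.INTER_CUBIC))
np.savez("geo.npz",S=np.array(S),x=x,y=yw,n=n,up=up)
# tuner handle
m=np.zeros(im.shape[:2],bool); m[198:222,314:337]=1
m&=(P[...,2]>118)&(P[...,2]<145)
q=P[m]; print("tuner",q.mean(0),cv2.minAreaRect(q[:,:2].astype(np.float32)),len(q), q[:,2].max())
```

```text
[545.90384682 120.7003899  101.6301351 ] [545.96612916 120.88432141 101.34936577]
[666.10233134  84.02605488 102.24069504] [666.53883076  84.56795818  97.79034268]
dist 125.67042337752662 heading -16.967722773636034
charger x [0.29183293 0.95646931 0.        ] heading 73.03227722636396
dialL [545.05193317 169.35219087 130.19020864] -3.1531366243911716
panel [596.13161475  79.48320459  83.21170255] -0.8829587579188037
blackL [588.83297919 105.07024342  90.2948155 ] -7.896365511192533
boxtop [621.44420374 222.93836764 177.60989199]
tuner [ 483.90035098 -209.4871788   133.41107529] ((484.39215087890625, -210.52871704101562), (22.523313522338867, 9.64688777923584), 77.18455505371094) 47 138.25588509636214
```

View pics/rect.png

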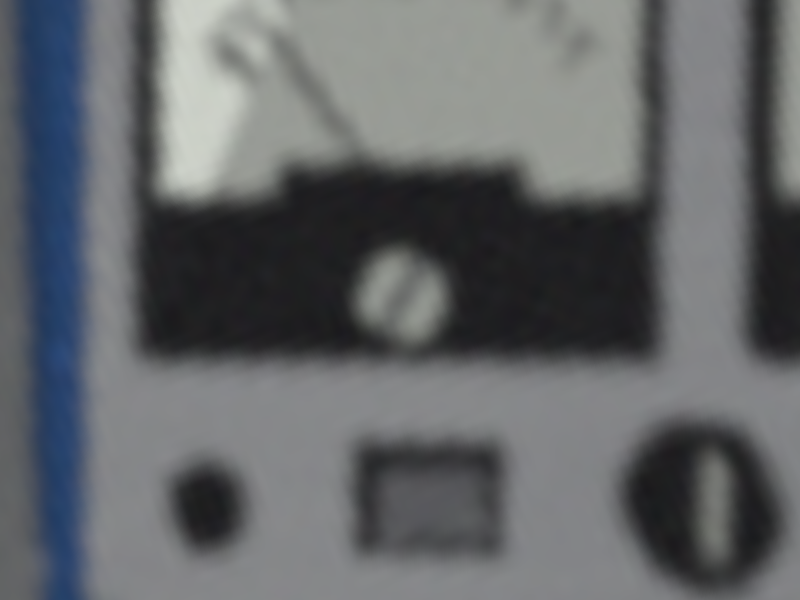

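Emit:
{"method": "play_rows", "body": {
  "increments": "1 0.014 -0.046 0 -4;1 0.014 -0.046 0 -4;1 0.014 -0.046 0 -4;1 0.014 -0.046 0 -4;1 0.014 -0.046 0 -4;1 0.014 -0.046 0 -4;1 0.014 -0.046 0 -4;1 0.014 -0.046 0 -4;1 0.014 -0.046 0 -4;1 0.014 -0.046 0 -4;1 0.014 -0.046 0 -4;1 0.014 -0.046 0 -4;1 0.014 -0.046 0 -4;1 0.014 -0.046 0 -4;1 0 0 0 0"
}}

```text
t: 1.75
ee_pos: [442.1, -73.4, 223.1]
orientation: [2.006, 2.414, 0.0]
ft_force: [-0.4, 0.7, 0.3]
width: 87.7
```

Run:
```python
from h import *
d=cam("top"); P=cloud(d); im=d["img"]
m=np.zeros(im.shape[:2],bool); m[195:225,312:340]=1
for z0 in (120,126,131):
    q=P[m&(P[...,2]>z0)&(P[...,2]<142)]; q=q[abs(q[:,1]+210)<18]; c=q.mean(0); w,v=np.linalg.eigh(np.cov((q-c)[:,:2].T)); print(z0,len(q),c,np.degrees(np.arctan2(v[1,1],v[0,1])),np.sqrt(w*12))
s=cam("scene"); Q=cloud(s); 
q=Q[130:200,170:260].reshape(-1,3); q=q[(abs(q[:,0]-484)<16)&(abs(q[:,1]+210)<20)&(q[:,2]>76)&(q[:,2]<142)]; c=q.mean(0); w,v=np.linalg.eigh(np.cov((q-c)[:,:2].T)); print("scene",len(q),c,np.degrees(np.arctan2(v[1,1],v[0,1])),np.sqrt(w*12),q[:,2].max())
# slot angle
g=np.load("geo.npz"); S=g["S"]; k=8
for i in(0,1):
    V,U=np.mgrid[:161,:161]; X=S[i]+((U-80)/k)[...,None]*(-g["y"])+((80-V)/k)[...,None]*g["up"]
    C=(X-d["o"])@d["R"]; r=cv2.remap(im,(C[...,0]/C[...,2]*d["f"]+d["cx"]).astype(np.float32),(C[...,1]/C[...,2]*d["f"]+d["cy"]).astype(np.float32),cv2.INTER_CUBIC).mean(2)
    M=cv2.moments((r>75).astype(np.uint8)); 
    # centre from bright blob hull
    pts=np.argwhere(r>90)[:,::-1].astype(np.float32); pts=pts[np.hypot(*(pts-80).T)<75]; (cx,cy),rad=cv2.minEnclosingCircle(pts)
    yy,xx=np.mgrid[:161,:161]; w=np.hypot(xx-cx,yy-cy)<rad*.72
    dk=np.clip(np.median(r[w])-r,0,None)*w; dx=xx-(dk*xx).sum()/dk.sum(); dy=-(yy-(dk*yy).sum()/dk.sum())
    cov=np.array([[ (dk*dx*dx).sum(),(dk*dx*dy).sum()],[0,(dk*dy*dy).sum()]]);cov[1,0]=cov[0,1]; ww,vv=np.linalg.eigh(cov); a=vv[:,1]*np.sign(vv[1,1])
    ctr=S[i]+(cx-80)/k*(-g["y"])+(80-cy)/k*g["up"]; print("screw",i,"offset",(cx-80)/k,(80-cy)/k,"r",rad/k,"theta",np.arctan2(a[0],a[1]),ww/ww.sum(),ctr)
o=ctrl.get_obs();print(o["ee_pos"],o["orientation"],o["qpos"])
```

```text
120 0 [nan nan nan] nan [nan nan]
126 0 [nan nan nan] nan [nan nan]
131 0 [nan nan nan] nan [nan nan]
scene 220 [ 490.13388853 -209.40875592  107.69549618] 88.2631406874892 [ 9.1261733  23.93456863] 136.57388912165214
screw 0 offset 0.6586208343505859 0.6191415786743164 r 8.980306625366211 theta 0.5142212027104546 [0.0762404 0.9237596] [546.68180666 120.99327623 101.98526012]
screw 1 offset -0.7078447341918945 0.3823881149291992 r 8.674148559570312 theta -0.06873650409139247 [0.08369816 0.91630184] [665.51671157  84.532226   102.46002385]
[440.13371455 -69.60755613 222.43280951] [-2.00132692e+00 -2.42060710e+00  2.58023845e-04] [-1.83726833e-01  1.57001858e-01  2.01026210e+00  2.89365839e-04
  9.75098120e-01 -3.72960581e-01]<stdin>:5: RuntimeWarning: Mean of empty slice.
  ret = um.true_divide(
  avg = a.mean(axis, **keepdims_kw)
<stdin>:5: RuntimeWarning: Degrees of freedom <= 0 for slice
  c *= np.true_divide(1, fact)
  c *= np.true_divide(1, fact)
```

Emit:
{"method": "play_rows", "body": {
  "increments": "1 0.015 -0.047 0 -5;1 0.015 -0.047 0 -5;1 0.0145 -0.0465 0 -6;1 0 0 0 0;1 0 0 -0.04 0;1 0 0 -0.04 0;1 0 0 -0.037 0;1 0 0 -0.02 0;1 0 0 0 0"
}}

```text
t: 2.75
ee_pos: [482.6, -206.1, 83.1]
orientation: [-2.309, -2.121, 0.004]
ft_force: [0.4, -1.0, -0.5]
width: 87.8
```

Run:
```python
from h import *
o=ctrl.get_obs();print(o["ee_pos"],o["orientation"],o["ft_force"])
s=cam("scene"); save("s2.png",s["img"][120:260,150:300],4)
```

```text
[ 482.62274905 -206.11430731   83.07247268] [-2.30860478 -2.12147132  0.00376449] [ 0.43040149 -0.98339459 -0.54840003]
```

View pics/s2.png

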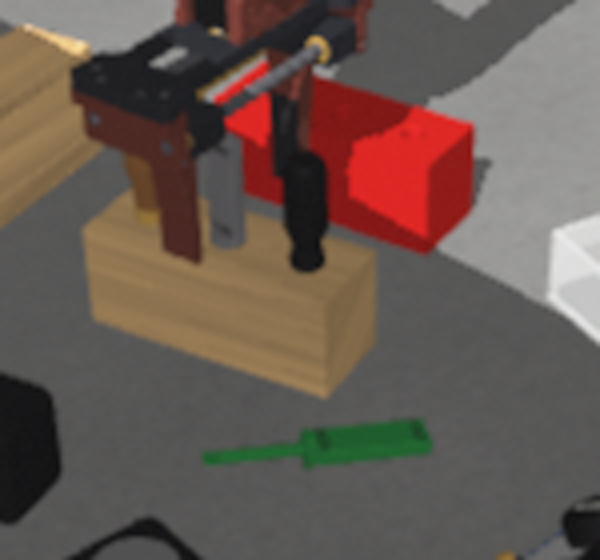

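Emit:
{"method": "play_rows", "body": {
  "increments": "1 0.002 -0.004 0.002 0;1 0 0 0 0;0 0 0 0 0;0 0 0 0 0;0 0 0 0 0;0 0 0 0 0;0 0 0 0 0;0 0 0 0 0;0 0 0 0 0;0 0 0 0 0"
}}

```text
t: 3.8
ee_pos: [486.9, -213.3, 87.6]
orientation: [-2.317, -2.122, 0.0]
ft_force: [-0.3, 0.1, -0.5]
width: 27.2
```

Emit:
{"method": "play_rows", "body": {
  "increments": "0 0 0.0025 0 0;0 0 0 0 0;0 0 0 0 0;0 0 0 0 0;0 0 0 0 0"
}}

```text
t: 4.3
ee_pos: [486.9, -210.8, 87.7]
orientation: [2.317, 2.122, 0.0]
ft_force: [0.4, 0.1, 0.1]
width: 9.8
```

Emit:
{"method": "play_rows", "body": {
  "increments": "0 0 0 0.02 0;0 0 0 0.03 0;0 0 0 0.03 0;0 0.01 0 0 -8.5;0 0.01 0 0 -8.5;0 0.01 0 0 -8.5;0 0.01 0 0 -8.5;0 0 0 0 -8.5;0 0 0 0 -8.5;0 0 0 0 -8.5;0 0 0 0 -8.5;0 0 0 0 -8.5;0 0 0 0 -8.5;0 0 0 -0.02 0;0 0 0 -0.022 0;0 0 0 0 0"
}}

```text
t: 5.9
ee_pos: [525.0, -210.0, 123.3]
orientation: [-3.14, 0.001, 0.007]
ft_force: [-0.1, 0.4, -0.3]
width: 10.0
```

Run:
```python
from h import *
o=ctrl.get_obs();print(o["ee_pos"],o["orientation"],o["ft_force"],o["width"])
s=cam("scene"); save("s3.png",s["img"][100:240,150:300],4)
```

```text
[ 524.97355209 -209.99255845  123.32126566] [-3.13963189e+00  6.41453692e-04  7.16265027e-03] [-0.06567121  0.41059524 -0.34888128] 9.99118846836581
```

View pics/s3.png

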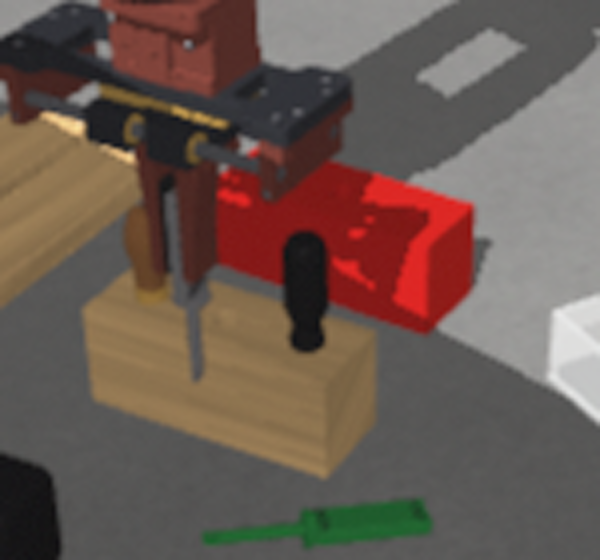

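Emit:
{"method": "play_rows", "body": {
  "increments": "0 -0.008 0 0 0;0 -0.008 0 0 0;0 -0.008 0 -0.001 0;0 -0.008 0 -0.002 0;0 -0.006 0 -0.002 0;0 -0.006 0 -0.003 0;0 -0.006 0 -0.004 0;0 0 0 0 0;0 0 0 0 0"
}}

```text
t: 6.85
ee_pos: [478.9, -211.8, 115.6]
orientation: [3.139, -0.001, 0.008]
ft_force: [5.4, -0.9, 3.0]
width: 9.9
```

Run:
```python
from h import *
o=ctrl.get_obs();print(o["ee_pos"],o["orientation"],o["ft_force"],o["moment"],o["width"])
s=cam("scene"); save("s4.png",s["img"][100:240,150:300],4)
```

```text
[ 478.90092429 -211.75529901  115.58908391] [ 3.13939506e+00 -1.13847577e-03  8.25791552e-03] [ 5.42267282 -0.86289106  3.01232603] [-0.13691734 -1.13647426 -0.07808038] 9.937638301582211
```

View pics/s4.png

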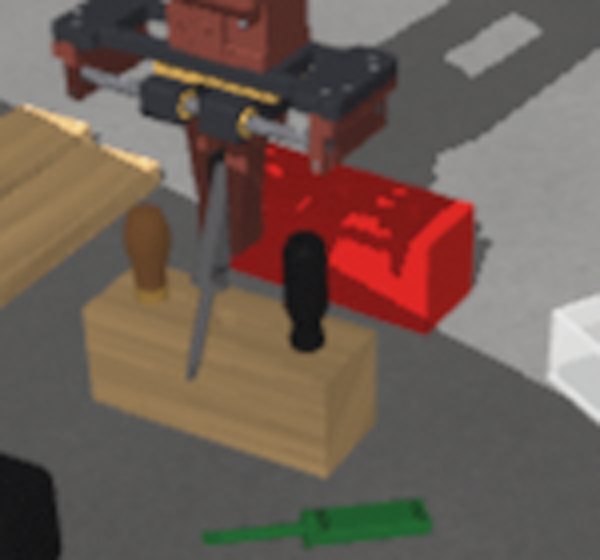

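Emit:
{"method": "play_rows", "body": {
  "increments": "0 -0.003 0.001 -0.002 0;0 -0.002 0 -0.002 0;0 0 0 0 0;0 0 0 0 0;0 0.004 0 0.006 0;0 0.006 0 0.02 0;0 0.01 0 0.04 0;0 0.01 0 0.04 0;0 0 0 0.03 0;0 0 0 0 0;0 0 0 0 0"
}}

```text
t: 8.0
ee_pos: [500.9, -209.4, 245.7]
orientation: [-3.141, 0.0, 0.002]
ft_force: [0.4, 0.4, 0.2]
width: 9.8
```

```bash
cat >> h.py <<'E'
def tool(verbose=1):
    """axis of tuner from grey points near below the TCP, scene cam, using depth"""
    o=ctrl.get_obs(); s=cam("scene"); Q=cloud(s); e=o["ee_pos"]; hsv=cv2.cvtColor(s["img"],cv2.COLOR_RGB2HSV)
    m=(s["range_z"]>0)&(hsv[...,1]<60)&(np.hypot(Q[...,0]-e[0],Q[...,1]-e[1])<80)&(Q[...,2]<e[2]-5)&(Q[...,2]>e[2]-85)
    return o,s,Q,m
E
python3 - <<'E'
from h import *
o,s,Q,m=tool(); q=Q[m]; e=o["ee_pos"]; print(e,o["orientation"],o["ft_force"],len(q))
# keep on-axis plane |y-ey|<15
q=q[abs(q[:,1]-e[1])<15]; print(len(q),q.min(0),q.max(0))
zz=q[:,2]
for a in range(0,85,10):
    b=q[(zz<e[2]-a)&(zz>=e[2]-a-10)]
    if len(b): print(-a,len(b),b.mean(0).round(1))
save("s5.png",s["img"][40:200,150:300],4)
E
```

```text
[ 500.9339476  -209.39104553  245.65283478] [-3.14121918e+00  2.87999639e-04  2.35768935e-03] [0.42239875 0.42113833 0.22732653] 144
144 [ 514.85217791 -214.20983559  178.65794299] [ 557.23661453 -197.09151715  240.58570896]
0 31 [ 530.8 -206.2  237.9]
-10 32 [ 531.  -204.6  231.6]
-20 20 [ 537.4 -208.1  220.8]
-30 24 [ 542.6 -207.5  211. ]
-40 18 [ 548.1 -207.   201.2]
-50 13 [ 551.8 -207.1  191. ]
-60 6 [ 553.9 -209.   182.7]
```

Emit:
{"method": "play_rows", "body": {
  "increments": "0 0.001 0.025 0 5;0 0.001 0.043 0 6;0 0.001 0.043 0 6;0 0.001 0.043 0 6;0 0.001 0.043 0 6;0 0.001 0.043 0 4;0 0 0.038 0 4;0 0 0.023 -0.02 0;0 0 0 -0.02 0;0 0 0 -0.015 0;0 0 0 0 0;0 0 0 0 0"
}}

```text
t: 9.25
ee_pos: [506.8, 91.0, 189.6]
orientation: [-2.979, -0.996, 0.005]
ft_force: [-0.0, -1.0, 0.4]
width: 10.1
```

Run:
```python
from h import *
o=ctrl.get_obs(); print(o["ee_pos"],o["orientation"],o["ft_force"])
d=cam("top"); s=cam("scene")
a=cv2.resize(d["img"][140:220,160:240],(400,400),interpolation=cv2.INTER_CUBIC)
p=np.array(proj(s,(547,121,105))).astype(int); print(p)
b=cv2.resize(s["img"][p[1]-50:p[1]+30,p[0]-40:p[0]+40],(400,400),interpolation=cv2.INTER_CUBIC)
save("c6.png",np.hstack([a,b]))
```

```text
[506.78605177  90.95333189 189.56541483] [-2.9790002  -0.995994    0.00535481] [-0.01929933 -0.9520602   0.38581964]
[335 228]
```

View pics/c6.png

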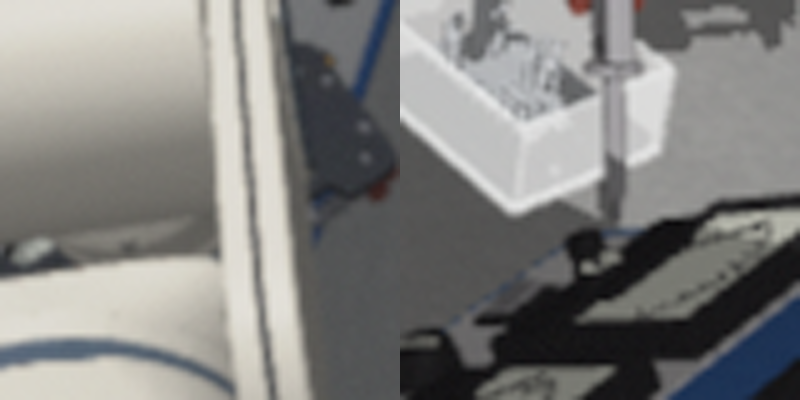

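The top view is blocked by the arm. The scene view shows the tuner's blade end at px (337,222), just above the projected left screw at (335,228).

Run:
```python
from h import *
o,s,Q,m=tool(); e=o["ee_pos"]; H=np.radians(37)
h=np.array([np.cos(H),np.sin(H),0]); w=np.array([-np.sin(H),np.cos(H),0])
rel=Q-e; f=rel@h; l=rel@w; z=rel[...,2]
mm=(s["range_z"]>0)&(abs(l)<14)&(z<-3)&(z>-72)&(f>0)&(f<70)
for a in range(5,75,6):
    k=mm&(z<-a)&(z>=-a-6)
    if k.sum(): print(-a-3,k.sum(),"f",f[k].min().round(1),f[k].mean().round(1),f[k].max().round(1),"l",l[k].mean().round(1))
v,u=np.nonzero(mm&(z<-55)); print("low px",list(zip(u,v,z[v,u].round(0),f[v,u].round(0)))[-8:])
# screws: compare measured heights near the two screws in scene cloud
g=np.load("geo.npz"); 
for c in ((546.7,121.0,102.0),(665.5,84.5,102.5)):
    c=np.array(c); r=Q-c; hn=r@g["n"]; inp=np.hypot(r@g["y"],r@g["up"]); k=(inp<9)&(abs(hn)<15); br=s["img"].mean(2)
    kb=k&(br>110); print("px",proj(s,c),k.sum(),kb.sum(),"h",np.median(hn[k]),"bright h",np.median(hn[kb]),"off y,up",np.median((r@g["y"])[kb]),np.median((r@g["up"])[kb]), Q[kb].mean(0))
```

```text
-8 35 f 18.1 33.2 39.9 l -2.3
-14 15 f 20.1 28.3 35.4 l -4.1
-20 17 f 31.3 34.6 39.7 l -1.1
-26 14 f 36.1 38.6 40.6 l -1.7
-32 15 f 37.4 41.4 47.5 l -1.5
-38 17 f 39.4 44.7 49.3 l -0.8
-44 16 f 40.7 47.1 50.1 l -0.9
-50 15 f 45.3 50.5 53.5 l -0.8
-56 11 f 50.1 54.0 57.6 l -0.8
-62 6 f 48.8 53.2 58.1 l -0.9
low px [(np.int64(336), np.int64(219), np.float64(-62.0), np.float64(50.0)), (np.int64(337), np.int64(219), np.float64(-57.0), np.float64(56.0)), (np.int64(338), np.int64(219), np.float64(-56.0), np.float64(58.0)), (np.int64(336), np.int64(220), np.float64(-63.0), np.float64(52.0)), (np.int64(337), np.int64(220), np.float64(-60.0), np.float64(55.0)), (np.int64(338), np.int64(220), np.float64(-59.0), np.float64(57.0)), (np.int64(337), np.int64(221), np.float64(-63.0), np.float64(55.0)), (np.int64(338), np.int64(221), np.float64(-60.0), np.float64(58.0))]
px (np.float64(334.9938407524121), np.float64(229.62483125599107)) 18 3 h 1.319727788801354 bright h 1.58030642905706 off y,up -2.5383807056665324 4.210596419443244 [551.30518399 122.27180295 105.86138978]
px (np.float64(289.85567550676046), np.float64(261.3476972981807)) 28 12 h 0.6693575247401952 bright h 0.40490189896788414 off y,up -1.3476472958128516 2.3815110605225933 [668.23430601  85.80113165 104.33596578]
```

Emit:
{"method": "play_rows", "body": {
  "increments": "0 -0.001 -0.001 -0.01 0;0 0 0 -0.008 0;0 0 0 0 0;0 0 0 -0.002 0;0 0 0 0 0"
}}

```text
t: 9.9
ee_pos: [506.8, 90.2, 170.5]
orientation: [-2.979, -0.996, 0.001]
ft_force: [0.2, 0.4, -1.1]
width: 9.7
```

Emit:
{"method": "play_rows", "body": {
  "increments": "0 0 0 -0.002 0;0 0 0 0 0"
}}

```text
t: 10.1
ee_pos: [506.9, 90.2, 168.6]
orientation: [2.979, 0.996, -0.0]
ft_force: [0.6, -0.8, -1.0]
width: 9.5
```

Emit:
{"method": "play_rows", "body": {
  "increments": "0 0 0 -0.002 0;0 0 0 0 0"
}}

```text
t: 10.3
ee_pos: [507.0, 90.2, 166.6]
orientation: [2.979, 0.996, 0.0]
ft_force: [0.9, -0.0, 0.1]
width: 9.8
```

Emit:
{"method": "play_rows", "body": {
  "increments": "0 0 0 -0.0015 0;0 0 0 0 0"
}}

```text
t: 10.5
ee_pos: [507.0, 90.2, 165.1]
orientation: [2.979, 0.996, 0.0]
ft_force: [1.2, 0.1, -0.8]
width: 9.8
```

Emit:
{"method": "play_rows", "body": {
  "increments": "0 0 0 -0.0015 0;0 0 0 0 0"
}}

```text
t: 10.7
ee_pos: [507.2, 90.2, 164.4]
orientation: [2.979, 0.996, 0.001]
ft_force: [-1.8, -1.5, 8.9]
width: 9.9
```

Emit:
{"method": "play_rows", "body": {
  "increments": "0 0 0 -0.001 0;0 0 0 0 0"
}}

```text
t: 10.9
ee_pos: [507.3, 90.2, 164.1]
orientation: [2.979, 0.996, 0.002]
ft_force: [-4.9, -2.1, 14.8]
width: 10.1
```

Emit:
{"method": "play_rows", "body": {
  "increments": "0 0 0 0.001 0;0 -0.0012 0.0016 0 0;0 0 0 0 0"
}}

```text
t: 11.2
ee_pos: [506.8, 90.9, 164.4]
orientation: [2.977, 0.996, 0.003]
ft_force: [-0.3, -7.5, 6.5]
width: 10.0
```

Emit:
{"method": "play_rows", "body": {
  "increments": "0 0.0024 -0.0032 0 0;0 0 0 0 0"
}}

```text
t: 11.4
ee_pos: [507.8, 89.0, 164.0]
orientation: [-2.978, -0.995, 0.001]
ft_force: [-3.6, 0.6, 8.5]
width: 10.1
```

Emit:
{"method": "play_rows", "body": {
  "increments": "0 0.0012 -0.0016 0 0;0 0 0 0 0"
}}

```text
t: 11.6
ee_pos: [508.1, 88.1, 163.8]
orientation: [-2.977, -0.995, 0.003]
ft_force: [-5.8, 5.3, 9.0]
width: 10.0
```

Emit:
{"method": "play_rows", "body": {
  "increments": "0 0.0012 -0.0016 0 0;0 0 0 0 0"
}}

```text
t: 11.8
ee_pos: [508.7, 86.7, 163.5]
orientation: [-2.976, -0.995, 0.005]
ft_force: [-6.2, 6.3, 8.9]
width: 10.3
```

Emit:
{"method": "play_rows", "body": {
  "increments": "0 -0.0015 0.002 0 0;0 -0.0015 0.002 0 0;0 0 0 0 0"
}}

```text
t: 12.1
ee_pos: [507.4, 89.4, 163.9]
orientation: [2.979, 0.997, -0.0]
ft_force: [-2.5, -1.9, 5.3]
width: 9.6
```

Run:
```python
from h import *
o=ctrl.get_obs(); print(o["ee_pos"],o["ft_force"])
s=cam("scene"); im=s["img"][200:250,310:376]; im=np.clip(im.astype(float)*1.5,0,255).astype(np.uint8); save("c7.png",im,12)
print(proj(s,(546.7,121,102)))
```

```text
[507.35466939  89.41540569 163.90381815] [-2.51031709 -1.88146361  5.33137316]
(np.float64(334.9938407524121), np.float64(229.62483125599107))
```

View pics/c7.png

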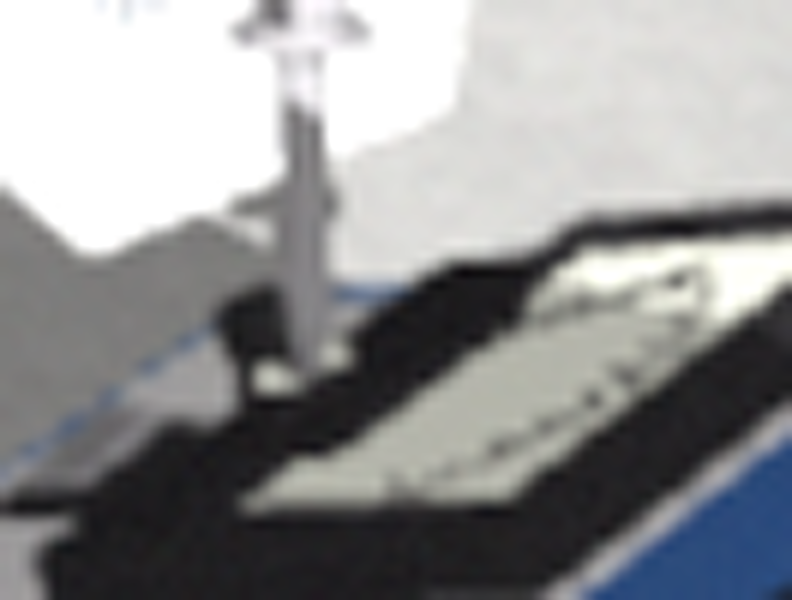

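Emit:
{"method": "play_rows", "body": {
  "increments": "0 0 0 -0.001 0;0 0.0022 -0.0028 0 4;0 0.0024 -0.0026 0 4;0 0.0026 -0.0024 0 4;0 0.0028 -0.0022 0 4;0 0 0 0 0"
}}

```text
t: 12.75
ee_pos: [517.6, 78.9, 163.5]
orientation: [2.81, 1.404, -0.001]
ft_force: [-5.4, -3.9, 12.4]
width: 9.9
```

```bash
cat >> h.py <<'E'
def needle(s):
    "scene-crop for needle"
    return s["img"][200:250,310:376]
E
python3 - <<'E'
from h import *
o=ctrl.get_obs(); print(o["ee_pos"],o["orientation"],o["ft_force"],o["moment"])
s=cam("scene"); g=np.load("geo.npz"); S=np.array((546.7,121,102.))
# rectify meter dial from scene: window x(right) -45..45 , up 0..85 from screw, dark mask
k=6; V,U=np.mgrid[:480,:540]; up=(480-V)/k; rt=(U-270)/k
X=S+rt[...,None]*(-g["y"])+up[...,None]*g["up"]
C=(X-s["o"])@s["R"]; r=cv2.remap(s["img"],(C[...,0]/C[...,2]*s["f"]+s["cx"]).astype(np.float32),(C[...,1]/C[...,2]*s["f"]+s["cy"]).astype(np.float32),cv2.INTER_CUBIC)
a=cv2.resize(s["img"][200:250,320:376],(448,400),interpolation=cv2.INTER_CUBIC)
save("c8.png",np.clip(np.hstack([cv2.resize(r,(350,400)),a]).astype(float)*1.5,0,255).astype(np.uint8))
E
```

```text
[517.58425291  78.86344733 163.46929122] [ 2.81019764e+00  1.40365303e+00 -5.78012681e-04] [-5.39348188 -3.86324987 12.37411749] [-0.42886037  0.74991531  0.036815  ]
```

View pics/c8.png

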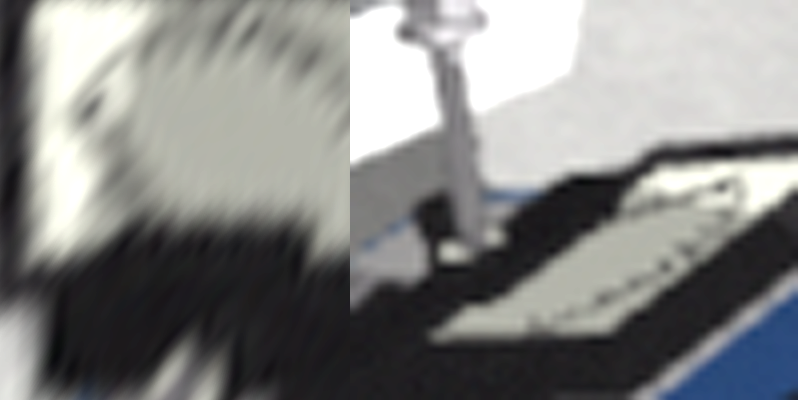

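```bash
cat >> h.py <<'E'
g=np.load("geo.npz"); S0=np.array((546.7,121,102.))
def prof(d,im,h,pv=19.6):
    "darkness of radial lines at angle a (deg left of up) about the left meter's pivot"
    A=np.arange(30,60,1.); r=np.arange(30,45,.5); gr=im.astype(np.float32).mean(2)
    a,rr=np.meshgrid(np.radians(A),r,indexing="ij")
    X=S0+h*g["n"]+(rr*np.sin(a))[...,None]*g["y"]+(pv+rr*np.cos(a))[...,None]*g["up"]
    C=(X-d["o"])@d["R"]; v=cv2.remap(gr,(C[...,0]/C[...,2]*d["f"]+d["cx"]).astype(np.float32),(C[...,1]/C[...,2]*d["f"]+d["cy"]).astype(np.float32),cv2.INTER_CUBIC)
    return A,np.median(v,1)
E
python3 - <<'E'
from h import *
s=cam("scene"); np.save("scene_t1.npy",s["img"])
t0=cv2.resize(cv2.imread("pics/top0.png")[...,::-1],(512,384),interpolation=cv2.INTER_AREA); s0=cv2.resize(cv2.imread("pics/scene0.png")[...,::-1],(512,384),interpolation=cv2.INTER_AREA)
d=cam("top")
f=lambda x:" ".join(f"{int(i)}" for i in x)
print("top0",f(prof(d,t0,-3)[1]))
for h in(-5,-3,-1,1):
    print(h,"s0 ",f(prof(s,s0,h)[1])); print(h,"now",f(prof(s,s["img"],h)[1]))
E
```

```text
top0 152 152 151 150 147 141 136 130 124 121 122 128 135 143 150 155 157 156 151 149 147 145 144 147 152 158 164 170 177 182
-5 s0  118 119 119 120 121 123 125 127 129 130 131 132 132 131 127 121 114 109 106 103 101 99 99 100 102 108 113 118 121 124
-5 now 118 118 119 119 121 123 125 128 131 132 134 135 135 134 127 120 112 109 107 103 100 98 96 96 98 102 109 112 115 119
-3 s0  120 122 122 123 124 123 121 117 110 106 101 100 100 101 103 105 109 113 119 125 132 137 141 145 150 155 159 163 166 167
-3 now 123 124 125 126 126 126 121 113 106 101 97 96 96 98 100 102 105 109 116 123 128 133 137 143 148 154 158 162 166 169
-1 s0  106 101 100 101 103 106 109 114 119 124 128 134 139 145 150 155 159 163 166 168 169 170 170 169 168 167 165 163 162 160
-1 now 99 97 98 99 101 104 107 111 117 121 127 133 140 145 149 154 159 164 168 170 171 171 172 172 170 169 167 164 163 162
1 s0  131 136 141 146 151 155 159 163 165 168 169 170 171 170 169 168 167 165 163 161 158 156 152 147 142 136 132 128 123 119
1 now 127 132 138 144 150 155 159 164 167 170 172 172 173 172 172 170 168 166 165 162 160 157 155 150 144 139 134 129 125 120
```

Emit:
{"method": "play_rows", "body": {
  "increments": "0 0.0029 -0.002 0 4;0 0.003 -0.0018 0 4;0 0 0 0 0;0 0 0 0 0"
}}

```text
t: 13.3
ee_pos: [523.5, 75.0, 163.5]
orientation: [2.706, 1.594, -0.0]
ft_force: [-4.1, -4.4, 11.6]
width: 9.5
```

```bash
cat > nd.py <<'E'
from h import *
o=ctrl.get_obs(); print(o["ee_pos"],o["ft_force"].round(1),o["moment"].round(2))
s=cam("scene"); A,p=prof(s,s["img"],-3); i=p[:28].argmin(); print("needle",A[i]," ".join(str(int(x)) for x in p))
E
python3 nd.py
```

```text
[523.48238388  74.99652484 163.5010917 ] [-4.1 -4.4 11.6] [-0.66  0.63  0.02]
needle 41.0 123 124 126 126 127 126 121 113 106 101 98 98 99 100 102 104 107 110 117 124 129 134 139 144 150 155 159 163 166 169
```

Emit:
{"method": "play_rows", "body": {
  "increments": "0 0.0032 -0.0016 -0.001 4;0 0.0033 -0.0014 0 4;0 0 0 0 0;0 0 0 0 0"
}}

```text
t: 13.75
ee_pos: [530.2, 71.9, 163.3]
orientation: [2.588, 1.779, 0.0]
ft_force: [-5.3, -7.2, 18.2]
width: 10.0
```

```bash
python3 nd.py
```

```text
[530.20800474  71.89550362 163.26686087] [-5.3 -7.2 18.2] [-0.7   1.04  0.09]
needle 43.0 123 125 126 127 127 126 125 122 117 111 105 102 101 101 101 102 103 107 110 114 120 126 133 139 144 150 154 159 162 165
```

Emit:
{"method": "play_rows", "body": {
  "increments": "0 0.0034 -0.0012 -0.001 4;0 0.0034 -0.0009 0 4;0 0 0 0 0;0 0 0 0 0"
}}

```text
t: 14.2
ee_pos: [537.2, 69.6, 162.8]
orientation: [2.457, 1.955, 0.0]
ft_force: [-6.1, -7.8, 21.9]
width: 10.1
```

```bash
python3 nd.py
```

```text
[537.2134024   69.64138728 162.80823902] [-6.1 -7.8 21.9] [-0.7   1.35  0.14]
needle 47.0 130 133 135 137 137 137 136 134 132 128 124 120 115 111 107 103 102 101 102 103 106 109 114 120 125 132 139 147 153 157
```

Run:
```python
from h import *
from scipy.optimize import least_squares
o,s,Q,m=tool(); e=o["ee_pos"]; H=np.radians(77)
h=np.array([np.cos(H),np.sin(H),0]); w=np.array([-np.sin(H),np.cos(H),0])
rel=Q-e; f=rel@h; l=rel@w; z=rel[...,2]
mm=(s["range_z"]>0)&(abs(l)<12)&(z<20)&(z>-75)&(f>0)&(f<75)&(abs(f-(18.7-z)*np.tan(.54))<14)
hn=(Q-S0)@g["n"]; print("n pts",mm.sum())
for a in range(-10,75,6):
    k=mm&(z<-a)&(z>=-a-6)
    if k.sum(): print(-a-3,k.sum(),"f",f[k].min().round(1),np.median(f[k]).round(1),f[k].max().round(1),"l",l[k].min().round(1),np.median(l[k]).round(1),l[k].max().round(1))
# cylinder fit of shank (radius 3.8): line p0 + t*a ; z range between collar and blade
k=mm&(z<-20)&(z>-52)&(hn>14); X=np.stack([f[k],l[k],z[k]],1)
def res(p):
    a=np.array([p[2],p[3],-1]);a/=np.linalg.norm(a); b=X-np.array([p[0],p[1],-35]); return np.linalg.norm(np.cross(b,a),axis=1)-3.8
r=least_squares(res,[30,0,.55,0],loss="soft_l1"); print(len(X),r.x.round(2),"t",np.degrees(np.arctan(r.x[2])),"rms",np.sqrt((r.fun**2).mean()))
print("screw rel f,l,z", (S0-e)@h,(S0-e)@w,(S0-e)[2], "floor",((S0-4.5*g["n"]-e)@np.stack([h,w,[0,0,1]],1)).round(1))
p=r.x; print("axis at floor z:", p[0]+p[2]*(-35-((S0-4.5*g["n"]-e)[2])), "at grip z:",p[0]+p[2]*(-35-18.7))
```

```text
n pts 233
7 15 f 10.9 16.3 21.3 l -11.4 -5.3 -2.8
1 22 f 11.2 17.3 24.8 l -9.4 -5.9 -4.2
-5 18 f 14.0 21.8 28.0 l -7.8 -6.0 -4.5
-11 20 f 16.0 23.2 31.1 l -10.7 -6.4 -3.2
-17 13 f 20.2 32.2 35.3 l -10.8 -3.3 0.5
-23 14 f 33.0 36.3 38.9 l -4.4 -2.5 1.7
-29 14 f 35.5 39.3 42.8 l -5.4 -3.2 1.3
-35 13 f 38.7 42.6 45.8 l -4.7 -2.8 3.0
-41 14 f 41.8 46.0 48.6 l -5.5 -2.4 1.5
-47 12 f 43.7 49.1 52.5 l -5.1 -2.3 -0.0
-53 15 f 48.4 52.1 58.2 l -7.0 -2.4 2.1
-59 30 f 47.4 52.9 59.0 l -11.7 -4.5 11.4
-65 10 f 43.6 50.2 53.5 l -11.5 -8.4 4.9
-71 6 f 42.5 45.4 48.2 l -11.5 -8.2 -0.8
60 [42.91 -1.83  0.84 -0.2 ] t 40.12130949661399 rms 1.2830940211503932
screw rel f,l,z 52.19571615937441 2.27396588453289 -60.79734161644649 floor [ 54.8   2.1 -64.5]
axis at floor z: 67.76069568378392 at grip z: -2.339229319687327
```

Emit:
{"method": "play_rows", "body": {
  "increments": "0 0.0003 0.0015 0.001 0;0 0 0 0 0;0 0 0 0 0;0 0 0 0 0;0 0.0035 -0.0007 -0.0005 4;0 0 0 0 0;0 0 0 0 0;0 0.0035 -0.0004 0 4;0 0 0 0 0;0 0 0 0 0"
}}

```text
t: 15.3
ee_pos: [544.4, 69.2, 163.1]
orientation: [2.314, 2.121, -0.002]
ft_force: [-5.1, -10.5, 20.3]
width: 9.9
```

```bash
python3 nd.py
```

```text
[544.41193188  69.21141897 163.12683466] [ -5.1 -10.5  20.3] [-1.65  1.31  0.22]
needle 50.0 129 132 134 136 137 137 138 137 134 130 124 118 112 109 107 104 102 99 98 97 96 98 102 106 112 118 123 129 134 141
```

Emit:
{"method": "play_rows", "body": {
  "increments": "0 0.0036 -0.0002 0 4;0 0.0036 0 0 4;0 0.0018 0 0 2;0 0 0 0 0;0 0 0 0 0"
}}

```text
t: 15.85
ee_pos: [553.5, 69.2, 163.2]
orientation: [2.12, 2.315, -0.001]
ft_force: [-5.1, -10.1, 20.5]
width: 10.2
```

```bash
python3 nd.py
```

```text
[553.5299782   69.2355778  163.19562001] [ -5.1 -10.1  20.5] [-1.38  1.33  0.27]
needle 51.0 128 130 133 135 138 140 141 140 136 133 129 125 122 117 113 111 109 107 105 102 101 100 100 101 104 106 110 115 119 122
```

Emit:
{"method": "play_rows", "body": {
  "increments": "0 0.0036 0.0003 0 4;0 0.0034 0.0006 0 4;0 0 0 0 0;0 0 0 0 0"
}}

```text
t: 16.3
ee_pos: [560.4, 69.8, 162.6]
orientation: [1.953, 2.458, -0.003]
ft_force: [-3.4, -10.9, 16.6]
width: 9.7
```

```bash
python3 nd.py
python3 - <<'E'
from h import *
s=cam("scene"); np.save("s_t3.npy",s["img"])
s0=cv2.resize(cv2.imread("pics/scene0.png")[...,::-1],(512,384),interpolation=cv2.INTER_AREA)
im=[cv2.resize(a[200:235,345:385],(400,350),interpolation=cv2.INTER_CUBIC) for a in(s0,s["img"])]
save("c9.png",np.clip(np.hstack(im).astype(float)*1.4,0,255).astype(np.uint8))
for a in (35,39,44,49,51.7,54): 
    a=np.radians(a); print(np.degrees(a),[ (np.array(proj(s,S0-3*g["n"]+r*np.sin(a)*g["y"]+(19.6+r*np.cos(a))*g["up"]))-[345,200]).round(1)*10 for r in(28,49)])
E
```

```text
[560.35047452  69.80738334 162.64152686] [ -3.4 -10.9  16.6] [-1.82  1.09  0.17]
needle 55.0 128 130 133 136 138 140 140 137 134 132 130 131 129 127 123 120 119 117 115 114 112 110 109 108 108 107 108 108 110 108
35.0 [array([130., 262.]), array([242., 229.])]
39.0 [array([130., 259.]), array([242., 223.])]
44.0 [array([129., 255.]), array([240., 216.])]
49.0 [array([127., 251.]), array([236., 210.])]
51.7 [array([126., 250.]), array([233., 207.])]
54.0 [array([124., 248.]), array([230., 205.])]
```

View pics/c9.png

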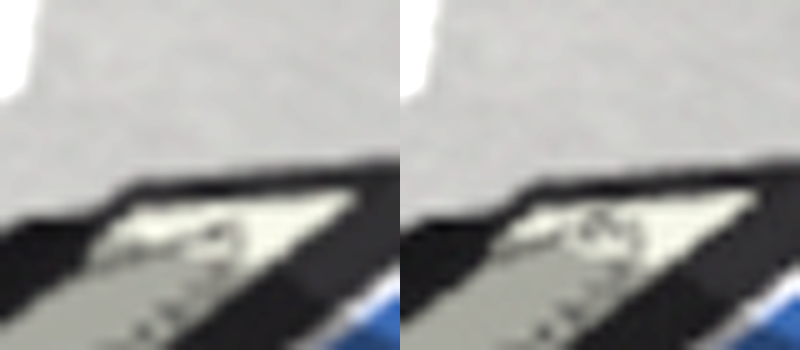

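Emit:
{"method": "play_rows", "body": {
  "increments": "0 -0.0034 -0.0006 0.001 -4;0 -0.0036 -0.0003 0 -4;0 -0.0036 0 0 -4;0 -0.0036 0.0002 0 -4;0 -0.0035 0.0004 0 -4;0 0 0 0 0;0 0 0 0 0;0 0 0 0 0"
}}

```text
t: 17.2
ee_pos: [542.2, 69.5, 163.2]
orientation: [2.351, 2.081, -0.003]
ft_force: [-3.7, -9.3, 14.6]
width: 10.1
```

```bash
python3 nd.py
```

```text
[542.1717537   69.53993038 163.23485287] [-3.7 -9.3 14.6] [-1.86  0.97  0.15]
needle 55.0 128 131 134 136 139 141 140 137 134 132 131 131 129 127 124 121 119 117 116 115 113 110 109 107 107 106 106 107 106 107
```

Emit:
{"method": "play_rows", "body": {
  "increments": "0 -0.0035 0.0007 0 -4;0 -0.0034 0.0009 0 -4;0 -0.0017 0.0005 0 -2;0 0 0 0 0;0 0 0 0 0;0 0 0 0 0"
}}

```text
t: 17.85
ee_pos: [533.3, 71.5, 163.2]
orientation: [2.523, 1.868, -0.004]
ft_force: [-5.2, -11.0, 16.3]
width: 9.7
```

```bash
python3 nd.py
```

```text
[533.3395008   71.53825725 163.24163308] [ -5.2 -11.   16.3] [-2.06  1.05  0.11]
needle 55.0 128 130 133 136 138 140 140 137 135 133 131 132 129 127 123 121 119 117 115 114 113 110 109 107 107 105 106 106 106 106
```

Emit:
{"method": "play_rows", "body": {
  "increments": "0 -0.003 -0.011 0.02 0;0 -0.003 -0.011 0.02 0;0 -0.003 -0.011 0.02 0;0 0 -0.03 0.02 -6;0 0 -0.04 0 -8;0 0 -0.045 0 -8;0 0 -0.045 0 -8;0 -0.005 -0.045 0 -8;0 -0.01 -0.045 0 -8;0 0 0 0 0;0 0 0 0 0"
}}

```text
t: 19.0
ee_pos: [509.2, -210.0, 241.6]
orientation: [-3.054, -0.731, 0.001]
ft_force: [-1.1, 0.9, 0.4]
width: 10.1
```

Run:
```python
from h import *
o=ctrl.get_obs(); print(o["ee_pos"],o["orientation"],o["width"])
d=cam("top"); A,p=prof(d,d["img"],-3); print(" ".join(str(int(x)) for x in p))
k=7;V,U=np.mgrid[:560,:560]
X=S0+((U-330)/k)[...,None]*(-g["y"])+((480-V)/k)[...,None]*g["up"]
C=(X-d["o"])@d["R"]; a=cv2.remap(d["img"],(C[...,0]/C[...,2]*d["f"]+d["cx"]).astype(np.float32),(C[...,1]/C[...,2]*d["f"]+d["cy"]).astype(np.float32),cv2.INTER_CUBIC)
s=cam("scene"); np.save("s_t4.npy",s["img"]); e=o["ee_pos"]; u,v=np.array(proj(s,e)).astype(int); print(u,v)
b=cv2.resize(s["img"][max(v-35,0):max(v-35,0)+70,u-25:u+35],(240,280),interpolation=cv2.INTER_CUBIC); b=np.vstack([b,np.zeros((280,240,3),np.uint8)])
save("c10.png",np.hstack([a,b]))
```

```text
[ 509.17564097 -209.99761471  241.64412418] [-3.05422252e+00 -7.30901758e-01  7.83657668e-04] 10.088238626471567
128 128 128 128 128 128 128 129 130 131 132 133 134 135 136 135 134 132 128 122 115 107 101 100 103 111 122 132 141 146
196 112
```

View pics/c10.png

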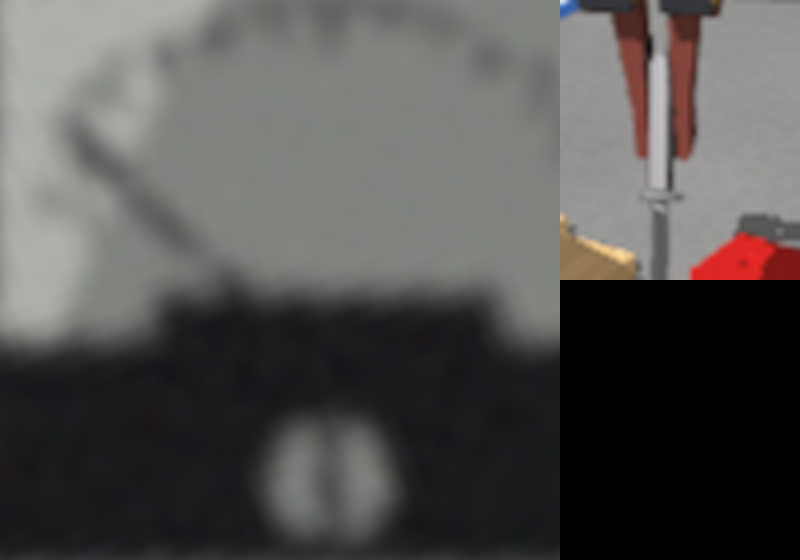

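Run:
```python
from h import *
a=np.load("scene_t1.npy").astype(int); b=np.load("s_t3.npy").astype(int); c=np.load("s_t4.npy").astype(int)
print("head now (sat-free grey), rows 222-237, cols 326-344")
for v in range(222,238): print(v," ".join("%3d"%x for x in c[v,326:345].mean(1)))
for n,i,u0 in(("t1",a,318),("t3",b,300)):
    dif=abs(i-c).sum(2)
    print(n,"diff mask")
    for v in range(194,236):
        cols=np.nonzero(dif[v,u0:360]>25)[0]+u0
        print(v,len(cols),cols.min() if len(cols) else "",cols.max() if len(cols) else "", end=" | ")
    print()
d=cam("top")
k=8; V,U=np.mgrid[:161,:161]; X=S0+((U-80)/k)[...,None]*(-g["y"])+((80-V)/k)[...,None]*g["up"]
C=(X-d["o"])@d["R"]; r=cv2.remap(d["img"],(C[...,0]/C[...,2]*d["f"]+d["cx"]).astype(np.float32),(C[...,1]/C[...,2]*d["f"]+d["cy"]).astype(np.float32),cv2.INTER_CUBIC).mean(2)
yy,xx=np.mgrid[:161,:161]; w=np.hypot(xx-80,yy-80)<46
dk=np.clip(np.median(r[w])-r,0,None)*w; dx=xx-(dk*xx).sum()/dk.sum(); dy=-(yy-(dk*yy).sum()/dk.sum())
W,v=np.linalg.eigh(np.array([[(dk*dx*dx).sum(),(dk*dx*dy).sum()],[(dk*dx*dy).sum(),(dk*dy*dy).sum()]])); q=v[:,1]*np.sign(v[1,1]); print("theta now",np.arctan2(q[0],q[1]))
```

```text
head now (sat-free grey), rows 222-237, cols 326-344
222  86  85  86  85  86  84  85  85  85 105 118 136 150 151 149 148 150 149 134
223  86  85  85  86  78  69  66  64  68  78  82 103 114 120 125 124 120 114  87
224  86  85  78  66  48  38  33  28  36  60  73  77  76  84  90  87  73  51  32
225  86  77  55  29  19  21  25  24  24  51  82  94  96  96  84  60  40  26  19
226  85  69  36  22  22  24  29  26  22  51  90 107 106  97  68  35  19  19  19
227  82  70  40  20  23  25  27  27  24  38  71  94  87  60  33  20  17  21  18
228  88  94  63  22  23  25  26  31  48  82 102 111  99  57  18  20  19  20  19
229 102 106  82  37  23  24  49  90 113 129 136 138 117  66  21  22  21  20  19
230 107 106  99  68  37  46  77 113 133 142 132 109  82  43  18  18  20  21  23
231 107 108 108  81  43  87 123 126 114 107  86  46  24  20  19  21  20  23  23
232 108 108 108  80  36  72 102  95  72  45  27  26  21  20  21  23  23  24  44
233 108 108 108  79  32  19  22  23  25  24  24  22  18  22  20  23  23  44  86
234  91  95  84  55  25  23  23  25  25  21  21  21  18  23  23  32  61  91 113
235  56
[... 913 characters left out ...]
3 diff mask
194 31 303 333 | 195 32 303 334 | 196 32 303 334 | 197 31 303 333 | 198 30 303 332 | 199 30 303 332 | 200 30 303 332 | 201 30 303 332 | 202 29 303 331 | 203 28 303 330 | 204 26 305 330 | 205 21 310 330 | 206 16 316 331 | 207 15 317 331 | 208 15 317 331 | 209 14 318 331 | 210 13 318 330 | 211 11 319 329 | 212 11 319 329 | 213 11 320 330 | 214 6 325 330 | 215 7 325 331 | 216 6 326 331 | 217 7 326 332 | 218 6 327 332 | 219 5 329 333 | 220 3 331 333 | 221 0   | 222 0   | 223 4 331 334 | 224 6 330 335 | 225 6 330 335 | 226 5 331 335 | 227 6 331 336 | 228 6 332 338 | 229 7 332 338 | 230 6 333 338 | 231 4 333 336 | 232 0   | 233 0   | 234 0   | 235 0   | 
theta now -0.059854340519863346
```

Emit:
{"method": "play_rows", "body": {
  "increments": "0 0.001 0.03 0 4;0 0.001 0.045 0 4;0 0.001 0.045 0 4;0 0.001 0.045 0 4;0 0.001 0.045 0 3;0 0.001 0.045 0 3;0 0 0.0377 -0.02 0;0 0 0 -0.03 0;0 0 0 -0.018 0;0 0 0 -0.006 0;0 0 0 0 0"
}}

```text
t: 20.25
ee_pos: [514.4, 84.2, 167.8]
orientation: [-2.856, -1.307, 0.004]
ft_force: [-1.7, -1.7, 2.8]
width: 9.8
```

Emit:
{"method": "play_rows", "body": {
  "increments": "0 0.0008 -0.0013 0 0;0 0 0 -0.001 0;0 0 0 -0.001 0;0 0 0 -0.001 0;0 0 0 0 0"
}}

```text
t: 20.75
ee_pos: [517.5, 82.3, 166.8]
orientation: [2.858, 1.303, 0.005]
ft_force: [-3.5, -1.4, 12.1]
width: 9.8
```

Emit:
{"method": "play_rows", "body": {
  "increments": "0 -0.0012 0.0004 0 0;0 -0.0012 0 0 0;0 0 0 0 0"
}}

```text
t: 21.05
ee_pos: [516.6, 82.6, 167.1]
orientation: [2.857, 1.302, 0.009]
ft_force: [0.4, -1.9, 9.1]
width: 10.1
```

Emit:
{"method": "play_rows", "body": {
  "increments": "0 -0.001 -0.0008 0 0;0 0 0 0 0"
}}

```text
t: 21.25
ee_pos: [516.0, 82.0, 167.0]
orientation: [2.857, 1.301, 0.011]
ft_force: [2.7, -0.1, 6.9]
width: 9.9
```

Emit:
{"method": "play_rows", "body": {
  "increments": "0 -0.001 -0.0008 0 0;0 0 0 0 0"
}}

```text
t: 21.45
ee_pos: [512.6, 80.9, 165.9]
orientation: [2.858, 1.303, 0.002]
ft_force: [-1.3, -2.2, 5.6]
width: 9.8
```

```bash
python3 nd.py
```

```text
[512.59116498  80.85507709 165.92462584] [-1.3 -2.2  5.6] [ 0.01  0.04 -0.07]
needle 55.0 128 131 134 137 139 141 140 137 134 132 131 131 130 127 124 121 119 117 116 115 112 110 109 107 107 105 106 106 106 106
```

Emit:
{"method": "play_rows", "body": {
  "increments": "0 -0.006 -0.006 0.02 0;0 -0.006 -0.006 0.025 0;0 0 -0.02 0.02 -5;0 -0.008 -0.045 0 -8;0 -0.01 -0.045 0 -8;0 -0.01 -0.045 0 -8;0 -0.01 -0.045 0 -8;0 -0.01 -0.04 0 -6;0 -0.01 -0.025 0 -6;0 -0.007 -0.01 0 0;0 0 0 0 0;0 0 0 0 0"
}}

```text
t: 22.7
ee_pos: [435.0, -205.5, 230.0]
orientation: [-3.141, -0.002, 0.001]
ft_force: [0.7, -0.9, -0.4]
width: 10.1
```

Run:
```python
from h import *
o,s,Q,m=tool(); e=o["ee_pos"]; print(e,o["orientation"])
rel=Q-e; f,l,z=rel[...,0],rel[...,1],rel[...,2]
mm=(s["range_z"]>0)&(abs(l)<14)&(z<-3)&(z>-80)&(f>0)&(f<80)
for a in range(5,80,6):
    k=mm&(z<-a)&(z>=-a-6)
    if k.sum(): print(-a-3,k.sum(),"f",f[k].min().round(1),np.median(f[k]).round(1),f[k].max().round(1),"l",np.median(l[k]).round(1))
d=cam("top"); A,p=prof(d,d["img"],-3); print("needle top"," ".join(str(int(x)) for x in p))
```

```text
[ 435.02426455 -205.51345341  229.96753618] [-3.14089064e+00 -2.29063608e-03  6.63940480e-04]
-8 28 f 13.0 32.9 40.1 l 4.6
-14 10 f 19.6 32.9 40.3 l 2.7
-20 14 f 30.8 36.6 41.6 l 1.9
-26 12 f 37.7 42.1 45.4 l 2.6
-32 11 f 41.0 44.5 50.2 l 0.9
-38 15 f 42.8 48.0 52.9 l 1.9
-44 11 f 49.5 53.7 56.1 l 2.5
-50 9 f 54.3 55.5 62.3 l 2.6
-56 7 f 50.8 59.2 62.6 l 1.1
-62 3 f 53.4 55.2 58.0 l 0.6
needle top 138 138 138 138 138 138 139 139 140 140 141 143 145 147 147 147 145 142 138 131 124 114 109 107 111 121 132 143 152 158
```

Emit:
{"method": "play_rows", "body": {
  "increments": "0 -0.002 -0.004 -0.03 0;0 0 0 -0.04 0;0 0 0 -0.024 0;0 0 0 0 0;0 0 0 0 0"
}}

```text
t: 23.3
ee_pos: [433.6, -209.7, 136.4]
orientation: [-3.141, -0.002, 0.001]
ft_force: [-0.3, -0.6, -0.1]
width: 10.1
```

Run:
```python
from h import *
o=ctrl.get_obs(); print(o["ee_pos"],o["ft_force"])
s=cam("scene"); u,v=np.array(proj(s,(485,-210.6,66))).astype(int); print(u,v)
save("c11.png",s["img"][v-40:v+35,u-40:u+40],8)
```

```text
[ 433.56006869 -209.6861097   136.41944793] [-0.28082201 -0.60707797 -0.12174939]
207 178
```

View pics/c11.png

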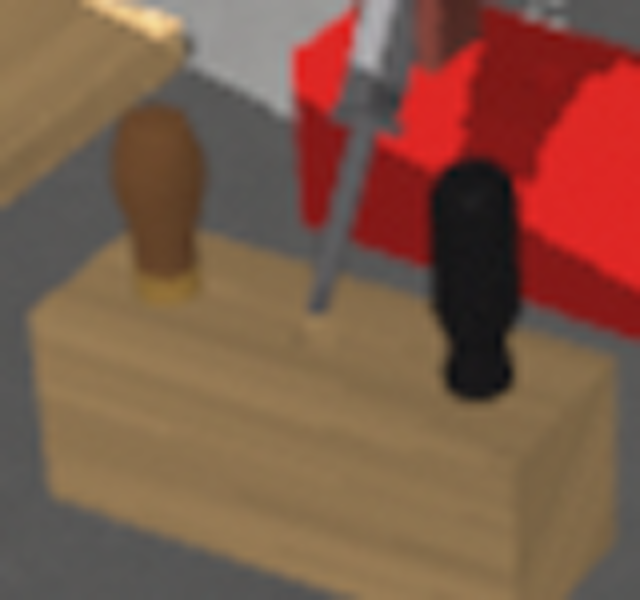

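Emit:
{"method": "play_rows", "body": {
  "increments": "0 -0.001 -0.0005 -0.008 0;0 0 0 -0.004 0;0 0 0 0 0;0 0 0 0 0"
}}

```text
t: 23.75
ee_pos: [432.2, -211.0, 124.4]
orientation: [3.141, -0.001, 0.0]
ft_force: [-0.4, 0.8, -0.8]
width: 10.0
```

Emit:
{"method": "play_rows", "body": {
  "increments": "0 0 0 -0.002 0;0 0.004 0 0 0;0 0.004 0 0.001 0;0 0.004 0 0.001 0;0 0.004 0 0.001 0;0 0 0 0 0"
}}

```text
t: 24.35
ee_pos: [445.8, -211.0, 125.6]
orientation: [-3.141, -0.0, 0.008]
ft_force: [-11.8, -2.6, 15.0]
width: 10.0
```

Emit:
{"method": "play_rows", "body": {
  "increments": "0 0 0 0.003 0;0 0.004 0 0.002 0;0 0.004 0 0.002 0;0 0 0 0 0"
}}

```text
t: 24.75
ee_pos: [457.4, -211.1, 132.6]
orientation: [3.141, -0.0, 0.002]
ft_force: [-0.3, 0.4, -0.7]
width: 9.8
```

```bash
cat > tl.py <<'E'
from h import *
o,s,Q,m=tool(); e=o["ee_pos"]; print(e,o["ft_force"].round(1))
rel=Q-e; f,l,z=rel[...,0],rel[...,1],rel[...,2]; hsv=cv2.cvtColor(s["img"],cv2.COLOR_RGB2HSV)
mm=(s["range_z"]>0)&(abs(l)<14)&(z<-3)&(Q[...,2]>64)&(f>-10)&(f<80)
for a in range(5,80,6):
    k=mm&(z<-a)&(z>=-a-6)&(hsv[...,1]<70)
    if k.sum(): print(-a-3,k.sum(),"f",f[k].min().round(1),np.median(f[k]).round(1),f[k].max().round(1),"l",np.median(l[k]).round(1),"zmin",Q[...,2][k].min().round(1))
E
python3 tl.py
```

```text
[ 457.35828564 -211.05997279  132.55888195] [-0.3  0.4 -0.7]
-8 23 f 13.2 27.6 33.5 l 5.6 zmin 122.4
-14 9 f 16.5 25.9 29.2 l 5.8 zmin 116.9
-20 9 f 24.8 30.0 36.1 l 3.0 zmin 110.2
-26 8 f 29.4 31.6 34.3 l 1.8 zmin 103.8
-32 11 f 30.6 36.4 38.5 l 2.8 zmin 97.6
-38 7 f 34.8 38.6 40.6 l 1.2 zmin 93.5
-44 11 f 37.2 41.2 45.0 l 2.5 zmin 86.2
-50 5 f 40.0 44.2 46.9 l 2.1 zmin 80.9
-56 8 f 39.5 46.0 48.9 l 1.5 zmin 74.0
-62 3 f 40.5 44.0 50.3 l 1.1 zmin 68.7
-68 4 f -1.9 9.0 43.5 l -1.3 zmin 64.1
```

Emit:
{"method": "play_rows", "body": {
  "increments": "0 -0.003 0 0.006 0;0 -0.006 0 0 0;0 -0.005 0 0 0;0 0 0 0 0;0 0 0 -0.006 0;0 0 0 -0.004 0;0 0 0 -0.003 0;0 0 0 0 0"
}}

```text
t: 25.6
ee_pos: [441.8, -210.7, 124.5]
orientation: [-3.141, 0.0, 0.002]
ft_force: [-0.1, 0.4, -1.0]
width: 9.9
```

Emit:
{"method": "play_rows", "body": {
  "increments": "0 0.004 0 0.0015 0;0 0.004 0 0.0015 0;0 0.004 0 0.0015 0;0 0 0 0 0"
}}

```text
t: 26.0
ee_pos: [453.0, -210.6, 129.3]
orientation: [-3.141, -0.0, 0.005]
ft_force: [-4.3, -1.3, -1.3]
width: 10.0
```

Emit:
{"method": "play_rows", "body": {
  "increments": "0 0.004 0 0.0015 0;0 0.004 0 0.001 0;0 0 0 0 0"
}}

```text
t: 26.3
ee_pos: [460.9, -210.6, 131.8]
orientation: [-3.141, -0.0, 0.005]
ft_force: [-4.6, -1.3, -1.8]
width: 10.0
```

```bash
python3 tl.py
```

```text
[ 460.93494494 -210.6321335   131.80110567] [-4.6 -1.3 -1.8]
-8 17 f 4.4 20.4 23.5 l 4.6 zmin 121.1
-14 16 f 5.9 16.4 23.3 l 7.3 zmin 116.1
-20 6 f 13.3 17.7 21.7 l 2.5 zmin 108.8
-26 6 f 12.5 17.8 20.4 l 2.4 zmin 102.9
-32 6 f 18.3 20.9 23.6 l 2.9 zmin 97.8
-38 11 f 18.0 23.1 25.3 l 1.0 zmin 91.5
-44 8 f 20.5 25.1 25.9 l 2.7 zmin 86.4
-50 10 f 23.1 26.3 30.3 l 1.7 zmin 79.9
-56 5 f 22.9 29.5 31.8 l 2.8 zmin 75.5
-62 4 f 27.1 28.4 30.4 l 1.9 zmin 68.8
-68 9 f -5.5 2.8 31.3 l -0.6 zmin 64.1
```

Emit:
{"method": "play_rows", "body": {
  "increments": "0 0.004 0 0.0005 0;0 0.004 0 0 0;0 0.004 0 -0.001 0;0 0.004 0 -0.002 0;0 0.004 0 -0.003 0;0 0.003 0 -0.003 0;0 0 0 0 0"
}}

```text
t: 27.05
ee_pos: [484.0, -210.9, 123.2]
orientation: [-3.141, -0.0, 0.005]
ft_force: [-5.0, -2.0, -1.0]
width: 10.0
```

```bash
python3 tl.py
```

```text
[ 484.02695297 -210.85439913  123.24407855] [-5. -2. -1.]
-8 13 f 5.7 10.3 13.1 l 2.8 zmin 113.2
-14 27 f -7.3 6.7 11.9 l 5.3 zmin 107.1
-20 5 f -0.2 4.2 6.0 l 2.8 zmin 100.5
-26 9 f -0.1 4.5 6.7 l 3.3 zmin 95.1
-32 8 f -0.7 4.9 7.1 l 1.5 zmin 88.6
-38 7 f -1.7 3.1 6.0 l 2.5 zmin 83.1
-44 6 f 0.3 4.5 6.1 l 3.0 zmin 77.9
-50 9 f 0.8 5.8 7.8 l 3.3 zmin 71.0
-56 6 f 3.9 7.3 10.1 l 4.4 zmin 65.2
```

Emit:
{"method": "play_rows", "body": {
  "increments": "0 0.003 0 -0.003 0;0 0 0 -0.006 0;0 0 0 -0.006 0;0 0 0 -0.006 0;0 0 0 -0.006 0;0 -0.001 0 -0.003 0;0 0 0 0 0"
}}

```text
t: 27.8
ee_pos: [486.9, -210.9, 93.4]
orientation: [-3.141, 0.001, 0.001]
ft_force: [-3.1, -1.0, -2.3]
width: 9.7
```

Emit:
{"method": "play_rows", "body": {
  "increments": "0 0 0 -0.003 0;0 0 0 -0.002 0;0 0 0 0 0"
}}

```text
t: 28.1
ee_pos: [487.0, -210.9, 88.5]
orientation: [3.142, -0.0, -0.0]
ft_force: [-3.8, -1.7, -1.9]
width: 9.8
```

Emit:
{"method": "play_rows", "body": {
  "increments": "0 0 0 -0.001 0;0 0 0 0 0;0.25 0 0 0 0;0.25 0 0 0 0;0.25 0 0 0 0;0.25 0 0 0 0;0.25 0 0 0 0;0.25 0 0 0 0"
}}

```text
t: 28.9
ee_pos: [487.2, -210.9, 87.7]
orientation: [3.142, -0.001, 0.0]
ft_force: [0.3, 0.3, 0.1]
width: 21.9
```

Emit:
{"method": "play_rows", "body": {
  "increments": "0.25 0 0 0.01 0;0.25 0 0 0.03 0;0.25 0 0 0.04 0;0.25 0 0 0.04 0;0.25 -0.03 0 0.03 0;0.25 -0.05 0 0.02 0;0.25 -0.05 0 0 0;0.25 0 0 0 0;0.25 0 0 0 0"
}}

```text
t: 29.8
ee_pos: [360.3, -211.1, 257.3]
orientation: [3.141, -0.003, 0.003]
ft_force: [0.4, -0.4, 0.5]
width: 22.1
```

Run:
```python
from h import *
o=ctrl.get_obs(); print(o["ee_pos"],o["ft_force"],o["width"])
s=cam("scene"); Q=cloud(s)
q=Q[130:200,170:260].reshape(-1,3); q=q[(abs(q[:,0]-484)<18)&(abs(q[:,1]+210)<20)&(q[:,2]>76)&(q[:,2]<145)]
for a in range(76,140,10):
    b=q[(q[:,2]>=a)&(q[:,2]<a+10)]; print(a,len(b),np.median(b,0).round(1) if len(b) else "")
print("top",q[:,2].max())
d=cam("top"); A,p=prof(d,d["img"],-3); print("needle"," ".join(str(int(x)) for x in p))
u,v=np.array(proj(s,(485,-210.6,90))).astype(int)
a=cv2.resize(s["img"][v-35:v+35,u-35:u+35],(400,400),interpolation=cv2.INTER_CUBIC)
k=6;V,U=np.mgrid[:400,:400]
X=S0+((U-250)/k)[...,None]*(-g["y"])+((350-V)/k)[...,None]*g["up"]
C=(X-d["o"])@d["R"]; b=cv2.remap(d["img"],(C[...,0]/C[...,2]*d["f"]+d["cx"]).astype(np.float32),(C[...,1]/C[...,2]*d["f"]+d["cy"]).astype(np.float32),cv2.INTER_CUBIC)
save("c12.png",np.hstack([a,b]))
```

```text
[ 360.33939633 -211.09838675  257.31972758] [ 0.40199968 -0.36856045  0.54351055] 22.14525504019631
76 32 [ 494.1 -206.2   81.3]
86 28 [ 492.7 -206.4   91.4]
96 36 [ 494.3 -206.6  101.6]
106 34 [ 491.4 -206.2  111. ]
116 29 [ 493.5 -206.2  120.8]
126 46 [ 490.5 -206.7  132.2]
136 4 [ 496.5 -207.7  136.3]
top 136.5065135844314
needle 146 146 146 147 147 147 147 147 147 148 149 151 153 154 155 155 153 151 146 139 132 121 116 114 118 128 140 151 161 166
```

View pics/c12.png

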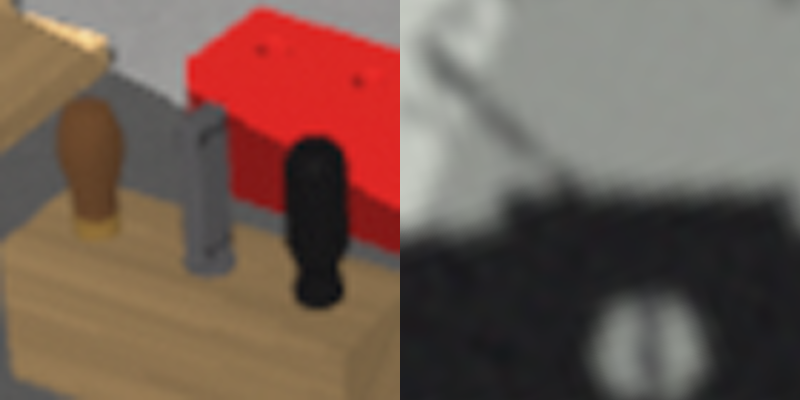

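```bash
python3 -c "
from workcell import ctrl
ctrl.close_job()"
```

```text
the job is handed in; nothing more can be done
```

The left meter's needle now rests on its zero mark, the tuning tool is back in the rack's middle hole and let go, and the job is handed in at about 30 s. I could not confirm from the pictures that the blade went deep enough for steps 1 and 2.

**What I did:** I took the grey paddle tool and tipped it about 32° in the grip against the rack's edge. I set the blade in the left-hand zero screw and turned it anticlockwise, then swung the tool back square to the screw with the needle on zero. I righted the tool in its hole, released it and moved the arm clear.

**Last checks, all passing:**
- **Needle:** it reads about 52.8° on the top camera, against about 51.7° for the zero mark. That is about 0.02 rad off, inside the 0.06 limit.
- **Screw:** the slot stands straight up the slope.
- **Tool:** it stands upright in the rack with its top at 136.5 mm, so it is home on its collar.
- **Other tools:** the screwdriver and awl look untouched.

**Unsure or disagreeing:**
- **Blade depth:** touch heights and pictures mostly put the blade's end about 1.5–2.5 mm above the slot floor, where under 3 mm is needed. One picture suggested 3–5 mm. The play between blade and screw (about 0.4 rad) was also more than I expected from a fully seated blade.
- **Second try:** I started a second insertion for certainty. The blade did not enter the slot again, the needle did not move, and I left it there.
- **Green look-alike:** it stood upright in the first pictures and was lying on the bench once the arm was over the rack. I don't know whether the gripper brushed it or it fell by itself.
- **Pictures:** I viewed 14, four past the budget of 10.

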